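# Function test of a bottle roller's latching stop button

### The arm

A 6-joint arm with a two-finger parallel gripper is mounted at the origin on a cart in front of the work surface, level with it; the furniture and walls round the work are solid. World frame = base frame: x ahead of the robot, y to its left, z up, the work surface at z = 0. Lengths are in mm, angles in rad, forces in N, time in s.
With the tool pointing down it reaches from about 350 to 975 mm from the base axis. Payload 7.1 kg.
Tool frame: the origin (TCP) lies midway between the tips of the shut fingers; the grasp point (between the pads) lies 19 mm behind it; z points along the fingers, y is the line along which they close (so a half turn about z gives the same grasp; the last joint's range is limited). The gripper opens to 88 mm and grips with 3 to 60 N. Pads are 20 mm wide; open, the fingers measure 115 mm over their backs; the gripper's body (75 mm by 178 mm) begins 61 mm behind the grasp point.
Start: joints at [-1.146, 0.423, 1.63, -0, 1.089, -0.019], TCP at [268.373, -564.429, 222.675] pointing down, gripper open.
Joint ranges: [-3, 3], [-0.9, 2.11], [0.09, 2.58], [-1.31, 4.45], [0.11, 2.69], [-2.54, 2.54]. Speed limits (rad/s): [2.39, 2.39, 3.01, 3.14, 3.14, 3.14].

### API

Orientations are given as a rotation vector (axis times angle).
In Python, from workcell import ctrl gives the robot as it stands. The module is installed in compiled form; this text tells all that it offers.
- The arm moves only by the tool servo_tool, never from a script. Its argument "increments" is a list of rows, each a list of 7 numbers: the shift along the world's x, y, z in cm, then the turn, a rotation vector about the world's x, y, z in degrees, then the opening, from -1 (shut) to 1 (fully open). A call has 1 to 20 rows; each row is the pose to reach, as a shift and turn from the pose commanded when the call began; what a row does not reach only later rows make up. A row lasts 1/12 s, in which the tool goes at most 41.7 mm and 7.16 degrees, less where a joint would pass 70% of its speed; a pose out of reach is approached as far as the arm can. A call with a gripper value outside its range is refused whole. The fingers move at their own pace and stop on an object; the grip force is fixed at half the most. Time passes only in rows, so rows that repeat a pose let the fingers close. It gives the time, the measured TCP pose, the force, the opening and the grip force at its end, in the units of the state.
- ctrl.get_obs(): the state, without advancing time (a new reading comes with each control period).
- ctrl.get_image(name): name is "side" or "top"; returns a dict with "image" (480x640x3 uint8, red, green, blue), "fx", "fy", "cx", "cy" (pixels), "extrinsics" (4x4, takes a point from camera to world coordinates). Camera axes: x right, y up, looking along -z (the intrinsics and any distortion apply to the point x, -y, -z); pixel columns grow to the right and rows downward; lengths in mm; the calibration is good to about 2 mm. A picture is of the moment at which its call begins. There is no depth.
- ctrl.close_job(): hands the job in; it is judged then, once.
The state is a dict: "t": time; "qpos": joint angles; "qvel": joint speeds; "joint_torque": joint torques, N m; "ee_pos": TCP position; "orientation": TCP orientation; "ft_force": force on the tool from outside, world axes, zero at the start; "moment": the same for the moment, N m; "width": finger opening in mm; "grasp_force": force on a finger pad.
Only numpy, scipy, OpenCV 4.12 (cv2) and the standard library are available. Lean on these libraries where they do the work, as an engineer would, in place of code of your own. Each camera call takes 0.05 s, during which the arm holds its last target. There are 200 camera calls.

### The job

Function-test the stop of the bottle roller: with a fingertip press the large mushroom button on its control box right in until it latches and take the finger off it so that it stays in by itself, then push its grip bar round clockwise with a fingertip until the mushroom pops back out, and last press the small round reset button on the same box right in, let it spring back, so that the machine is armed again. Only press and push: pinch and lift nothing, and leave the speed dial, the bottle on the rollers and the things around the machine as they are.

Things in the scene. Friction and masses are not known exactly. Their poses are not given: they have to be found in the camera images.
- roller: Bottle roller, fixed, white, 190 mm deep (x), 355 mm wide (y). Origin: centre of its footprint on the table; x to its back, y to its left, z up. Control box at its right end, 190 x 125 x 85 mm, centre at (0, -115) mm, flat top 85 mm above the table, with the stop button at (-40, -115), reset button at (55, -145), speed dial at (55, -81) mm. Two rubber rollers along y left of the box
- stop_top (a point): Centre of the top of the stop button's grip bar, on its axis; x along the bar, z up, turns with it. Black mushroom head 60 mm across with a raised grip bar over its middle: 54 mm long, 10 mm thick, standing 16 mm above the head's crown; white arrows show the release turn. Out, the bar's top is 46 mm above the box's top. Round the head a fixed grey guard collar, 79 mm across, 18 mm high
- stop_bar_end (a point): Top of the marked end of the grip bar, 27 mm from stop_top; at rest this end points to the machine's back
- stop_plunger (a joint): How far the mushroom is in, m: 0 out, 0.0075 at its stop. A spring pushes it out with 4 N when out, 8 N when right in. Pressed beyond 0.006 it latches by itself and, let go, stays at about 0.006; the head does not turn on pressing. Once released it pops out to 0
- stop_head (a joint): Twist of the mushroom, rad: 0 at rest, growing clockwise seen from above, stop at 1.0. While latched, a clockwise turn of about 0.7 frees the latch and the mushroom pops out by 6 mm; it takes up to 0.03 N m (2 to 4 N sideways near a bar end). Let go, a light spring turns it back to 0. It does not turn the other way from 0
- reset (a joint): Travel of the reset button, m: 0 out, 0.005 right in (5 N); springs back when let go
- reset_top (a point): Centre of the top of the reset button when out: plain grey round button, 26 mm across, 17 mm above the box's top, in a black 42 mm ring
- dial_mark (a point): Point on the rim of the speed dial (black ribbed dial with white pointer line, 36 mm across, 20 mm high, on the box's top), 16 mm from the dial's axis; leave it
- amber_bottle: Amber glass bottle, 62 mm across, 125 mm long, lying on the two rollers along the machine's y; origin at the centre of its base, its highest flank 124 mm above the table
- beaker: Clear beaker, 66 mm across, 80 mm high, standing on the table to the right of the control box; origin at the centre of its base
- vial: Small vial with a white cap, 23 mm across, 59 mm high, standing on the table in front of the rollers; origin at the centre of its base
- eraser: Eraser, 22 x 42 x 13 mm, on the table at the front left; origin at its underside
- marker: Marker pen, 135 mm long, 15 mm thick, on the table at the front right; origin at its underside
- petri_small: Small open dish, 55 mm across, 12 mm high, on the table at the front left; origin at its underside
Things that resemble listed ones, but are neither listed nor needed, are in the scene too. What is shaped like the amber_bottle but purple or turquoise is not meant.

How it is judged:
By the outcome, as a careful person would: the job done as asked, in the order asked, and still so for the second after the job is handed in, with the robot touching nothing.
It also fails if it takes over 42 s, if anything falls off the work surface, if the arm or the gripper's body presses on something with over 40 N, if the wrist force passes 120 N, or if a joint passes its speed limit or range.

## Working session

There is one attempt and no reset: what is moved stays moved. The work goes in short steps, Python scripts to look and compute and a tool call to move; the robot and the scene stay as the last step left them, time stands still between calls to the robot, and variables do not carry over. Pictures are saved under pics/ and viewed, at most 10 in all, crops included, and the job is handed in when it is done.

Besides the shell and the picture viewer there is one more tool, called by a JSON object that holds its "name" and its "arguments", one argument or row to a line. servo_tool: Moves the arm, as the interface text tells. Its arguments: {"type":"object","properties":{"increments":{"type":"array","items":{"type":"array","items":{"type":"number"}}}},"required":["increments"]}

```bash
mkdir -p pics; cat > h.py <<'E'
import numpy as np, cv2
from workcell import ctrl
def shot(n,f):
    d=ctrl.get_image(n); cv2.imwrite(f,d["image"][:,:,::-1]); return d
def ray(d,u,v):
    E=np.array(d["extrinsics"]); r=E[:3,:3]@np.array([(u-d["cx"])/d["fx"],-(v-d["cy"])/d["fy"],-1]); return E[:3,3],r
def onz(d,u,v,z):
    o,r=ray(d,u,v); return o+r*(z-o[2])/r[2]
def proj(d,p):
    E=np.array(d["extrinsics"]); c=E[:3,:3].T@(np.array(p)-E[:3,3]); return d["cx"]-d["fx"]*c[0]/c[2], d["cy"]+d["fy"]*c[1]/c[2]
E
python3 - <<'E'
from h import *
for n in("top","side"):
    d=shot(n,f"pics/{n}0.png"); print({k:v for k,v in d.items() if k!="image"})
print(ctrl.get_obs())
E
```

```text
{'fx': 614.644069399531, 'fy': 614.644069399531, 'cx': 312.58750221377886, 'cy': 244.12605668756004, 'extrinsics': array([[-3.56185888e-03,  9.97052591e-01, -7.66384035e-02,
         3.96448194e+02],
       [-9.99992684e-01, -3.65827310e-03, -1.11768830e-03,
        -8.49579488e+01],
       [-1.39475822e-03,  7.66338618e-02,  9.97058326e-01,
         1.43008505e+03],
       [ 0.00000000e+00,  0.00000000e+00,  0.00000000e+00,
         1.00000000e+00]])}
{'fx': 442.9569830001896, 'fy': 442.9569830001896, 'cx': 311.89308928800665, 'cy': 234.683955854301, 'extrinsics': array([[ 9.16139203e-01, -3.31467632e-01,  2.25428860e-01,
         6.95049511e+02],
       [ 4.00845060e-01,  7.62418157e-01, -5.07978141e-01,
        -5.13040232e+02],
       [-3.49274419e-03,  5.55740734e-01,  8.31348325e-01,
         8.60584335e+02],
       [ 0.00000000e+00,  0.00000000e+00,  0.00000000e+00,
         1.00000000e+00]])}
{'t': 0.1, 'qpos': array([-1.14601947e+00,  4.23749258e-01,  1.63059170e+00,  1.10343583e-05,
        1.08856846e+00, -1.90109200e-02]), 'qvel': array([ 0.00164156, -0.00072049, -0.00062513, -0.00069524,  0.00159387,
        0.0007643 ]), 'joint_torque': array([ 8.69337000e-04, -5.45609307e+01, -2.74323964e+01,  6.45243656e-02,
        1.87753339e-02, -5.60160618e-05]), 'ee_pos': array([ 268.17317694, -564.00857514,  221.9974789 ]), 'orientation': array([-3.06331001e+00, -6.91101632e-01,  4.01564756e-04]), 'ft_force': array([-0.43771601, -0.33460107, -0.0503986 ]), 'moment': array([ 0.0111517 ,  0.03150166, -0.00481119]), 'grasp_force': 0.0, 'width': 88.2121458139773}
```

View pics/top0.png

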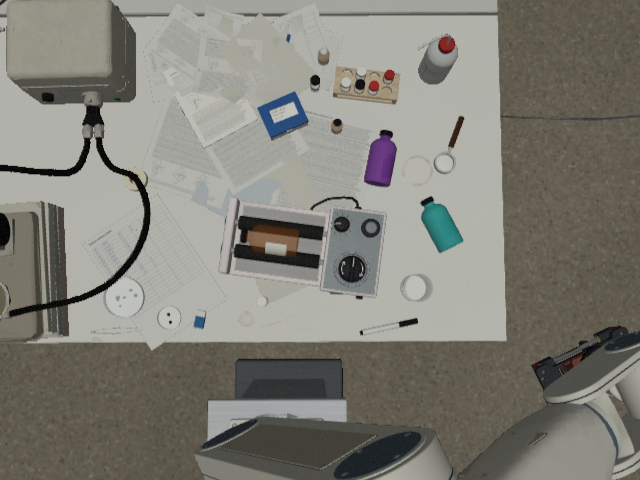

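View pics/side0.png

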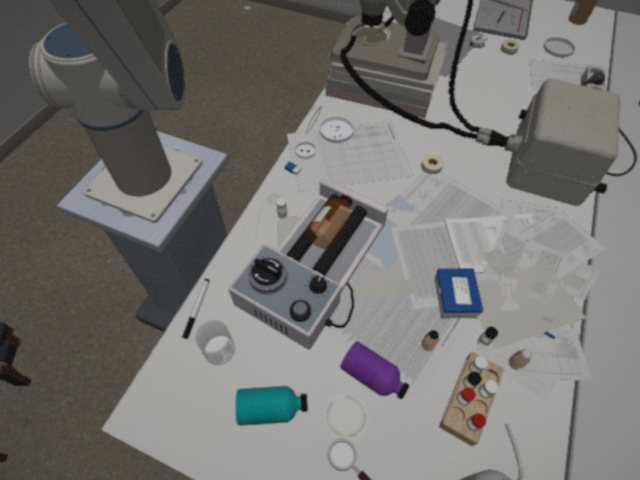

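Top view: stop button near (352,268), dial (342,224), reset (371,228). Side view: stop (267,271), dial (318,285), reset (301,310). I'll look at these close up.

```bash
python3 - <<'E'
from h import *
a=cv2.imread("pics/top0.png")[200:305,315:395]; b=cv2.imread("pics/side0.png")[240:345,225:345]
a=cv2.resize(a,None,fx=5,fy=5,interpolation=cv2.INTER_CUBIC)[:525,:400]
b=cv2.resize(b,None,fx=3.3,fy=3.3,interpolation=cv2.INTER_CUBIC)
c=np.zeros((525,800,3),np.uint8); c[:,:400]=a; c[:b.shape[0],400:400+b.shape[1]]=b[:,:400]
cv2.imwrite("pics/crop0.png",c)
# box-top plane estimates
d=ctrl.get_image("top")
for n,u,v,z in(("stop",352,268,131),("reset",371,228,102),("dial",342,224,105)): print(n,onz(d,u,v,z))
E
```

```text
stop [ 445.394998   -166.61116585  131.        ]
reset [ 533.18146125 -210.4189244   102.        ]
dial [ 541.81847813 -147.38043453  105.        ]
```

View pics/crop0.png

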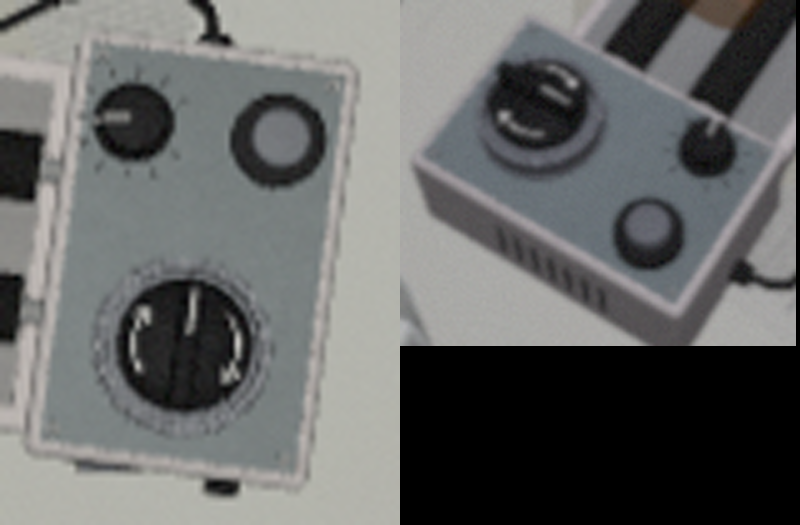

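```bash
python3 - <<'E'
from h import *
d=ctrl.get_image("top"); s=ctrl.get_image("side")
T=lambda x,y:(315+(x+.5)/5-.5,200+(y+.5)/5-.5)
S=lambda x,y:(225+(x-400)/3.3,240+y/3.3)
L=[((88,42),85,(95,-52.5)),((355,68),85,(95,-177.5)),((302,484),85,(-95,-177.5)),((29,452),85,(-95,-52.5)),
((281,137),102,(55,-145)),((134,122),105,(55,-81)),((185,346),115,(-40,-115))]
W=np.array([onz(d,*T(*p),z)[:2] for p,z,_ in L]); M=np.array([m for *_,m in L],float)
Mc,Wc=M.mean(0),W.mean(0); A=(M-Mc).T@(W-Wc)
th=np.arctan2(A[0,1]-A[1,0],A[0,0]+A[1,1]); R=np.array([[np.cos(th),-np.sin(th)],[np.sin(th),np.cos(th)]]); t=Wc-R@Mc
print("th deg",np.degrees(th),"t",t); print("resid",((W-(M@R.T+t))).round(1).tolist())
P=lambda x,y,z:np.r_[R@[x,y]+t,z]
for n,p in(("stop",P(-40,-115,131)),("barend",P(-13,-115,131)),("barend-",P(-67,-115,131)),("reset",P(55,-145,102)),("dial",P(55,-81,105)),("bottletop",P(0,20,124))):
    u=np.array(proj(s,p)); print(n,p.round(1),"side px",u.round(1),"crop",((u-[225,240])*3.3+[400,0]).round(), "top crop",((np.array(proj(d,p))-[315,200])*5).round())
E
```

```text
th deg -7.60812883873608 t [498.52625925 -58.62770384]
resid [[-6.2, -3.7], [-1.6, 2.6], [4.2, 2.9], [2.0, -2.1], [1.5, -0.4], [-0.5, 0.1], [0.6, 0.6]]
stop [ 443.7 -167.3  131. ] side px [264.8 265.6] crop [531.  84.] top crop [187. 344.]
barend [ 470.4 -170.9  131. ] side px [276.7 272.1] crop [570. 106.] top crop [195. 281.]
barend- [ 416.9 -163.7  131. ] side px [253.2 259.2] crop [493.  64.] top crop [179. 408.]
reset [ 533.8 -209.6  102. ] side px [299.3 308.5] crop [645. 226.] top crop [278. 138.]
dial [ 542.3 -146.2  105. ] side px [317.  281.4] crop [704. 137.] top crop [132. 119.]
bottletop [501.2 -38.8 124. ] side px [319.3 226.5] crop [711. -44.] top crop [-117.  211.]
```

The fit puts the stop axis at about (444,-167), bar top z 131, and the reset at (534,-210), top z 102. The side view agrees to about 2 px. The machine is yawed -7.6°. I'll shut the fingers and move above the stop.

{"name": "servo_tool", "arguments": {
  "increments": [
    [17.5, 39.7, 0, 0, 0, -33, -1],
    [17.5, 39.7, 0, 0, 0, -33, -1],
    [17.5, 39.7, 0, 0, 0, -33, -1],
    [17.5, 39.7, 0, 0, 0, -33, -1],
    [17.5, 39.7, 0, 0, 0, -33, -1],
    [17.5, 39.7, 0, 0, 0, -33, -1],
    [17.5, 39.7, 0, 0, 0, -33, -1],
    [17.5, 39.7, 0, 0, 0, -33, -1],
    [17.5, 39.7, 0, 0, 0, -33, -1],
    [17.5, 39.7, 0, 0, 0, -33, -1],
    [17.5, 39.7, 0, 0, 0, -33, -1],
    [17.5, 39.7, 0, 0, 0, -33, -1],
    [17.5, 39.7, -7, 0, 0, -33, -1],
    [17.5, 39.7, -7, 0, 0, -33, -1],
    [17.5, 39.7, -7, 0, 0, -33, -1],
    [17.5, 39.7, -7, 0, 0, -33, -1]
  ]
}}

```text
t: 1.58
ee_pos: [442.2, -167.6, 152.0]
orientation: [-3.134, 0.208, 0.005]
ft_force: [0.1, -0.1, 0.2]
width: 0.4
grasp_force: 0.0
```

```bash
python3 - <<'E'
from h import *
s=ctrl.get_image("side"); cv2.imwrite("pics/s1.png",cv2.resize(s["image"][180:330,200:360,::-1],None,fx=4,fy=4,interpolation=cv2.INTER_CUBIC))
print(ctrl.get_obs()["ee_pos"], (np.array(proj(s,ctrl.get_obs()["ee_pos"]))-[200,180])*4)
E
```

```text
[ 443.42502133 -168.05081138  153.17910409] [253.62799676 319.63992633]
```

View pics/s1.png

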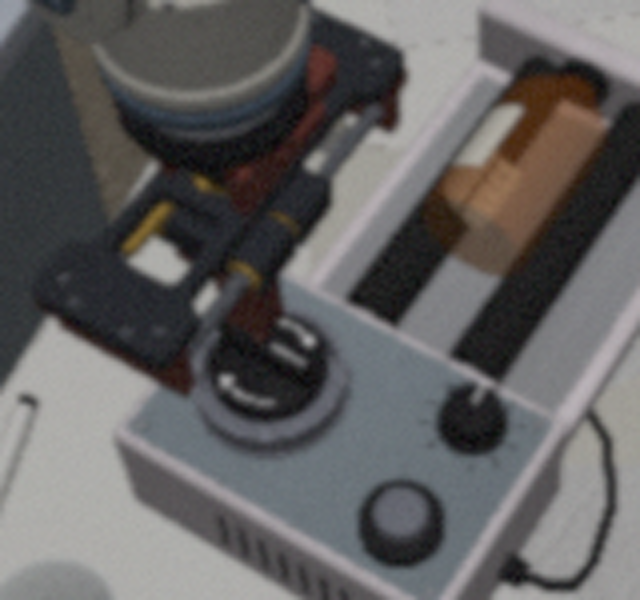

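The shut fingertips (about 255,325 in the crop) are right over the bar's middle. Pressing next.

{"name": "servo_tool", "arguments": {
  "increments": [
    [0, 0, -1, 0, 0, 0, -1],
    [0, 0, -1.8, 0, 0, 0, -1],
    [0, 0, -2.1, 0, 0, 0, -1],
    [0, 0, -2.4, 0, 0, 0, -1],
    [0, 0, -2.7, 0, 0, 0, -1],
    [0, 0, -2.7, 0, 0, 0, -1]
  ]
}}

```text
t: 2.13
ee_pos: [443.4, -167.6, 125.7]
orientation: [3.135, -0.207, 0.0]
ft_force: [1.2, 0.4, 0.4]
width: 0.6
grasp_force: 0.0
```

{"name": "servo_tool", "arguments": {
  "increments": [
    [0, 0, -0.1, 0, 0, 0, -1],
    [0, 0, -0.2, 0, 0, 0, -1],
    [0, 0, -0.3, 0, 0, 0, -1],
    [0, 0, -0.3, 0, 0, 0, -1]
  ]
}}

```text
t: 2.47
ee_pos: [443.8, -167.6, 123.7]
orientation: [3.134, -0.207, 0.001]
ft_force: [-2.3, 1.3, 12.5]
width: 0.5
grasp_force: 6.2
```

{"name": "servo_tool", "arguments": {
  "increments": [
    [0, 0, -0.1, 0, 0, 0, -1],
    [0, 0, -0.15, 0, 0, 0, -1],
    [0, 0, -0.15, 0, 0, 0, -1]
  ]
}}

```text
t: 2.72
ee_pos: [444.2, -167.8, 123.4]
orientation: [3.134, -0.207, 0.003]
ft_force: [-6.8, 2.4, 26.8]
width: 0.6
grasp_force: 13.7
```

Hard stop is clear: 27 N at z 123.4. Now I'll lift and move to the left of the marked bar end.

{"name": "servo_tool", "arguments": {
  "increments": [
    [0, 0, 1, 0, 0, 0, -1],
    [0, 0, 2.5, 0, 0, 0, -1],
    [0, 0, 2.8, 0, 0, 0, -1],
    [2.3, 2.6, 2.8, 0, 0, 0, -1],
    [2.3, 2.6, 2.8, 0, 0, 0, -1],
    [2.3, 2.6, 2.8, 0, 0, 0, -1]
  ]
}}

```text
t: 3.22
ee_pos: [467.0, -140.8, 149.0]
orientation: [3.135, -0.204, 0.001]
ft_force: [-0.4, 0.8, -0.1]
width: 0.4
grasp_force: 0.0
```

```bash
python3 - <<'E'
from h import *
s=ctrl.get_image("side"); cv2.imwrite("pics/s2.png",cv2.resize(s["image"][180:330,200:360,::-1],None,fx=4,fy=4,interpolation=cv2.INTER_CUBIC))
print(ctrl.get_obs()["ee_pos"],ctrl.get_obs()["ft_force"])
for n,z in(("out",131),("in",125)):
  for p in((443.7,-167.3,z),(470.4,-170.9,z)): print(n,(np.array(proj(s,p))-[200,180])*4)
E
```

```text
[ 466.23481991 -141.07525884  148.75699596] [ 0.52049266 -0.3880409   0.25044873]
out [259.29645234 342.40231259]
out [306.59739844 368.29297329]
in [260.4534197  348.67287117]
in [307.48298987 374.46791151]
```

View pics/s2.png

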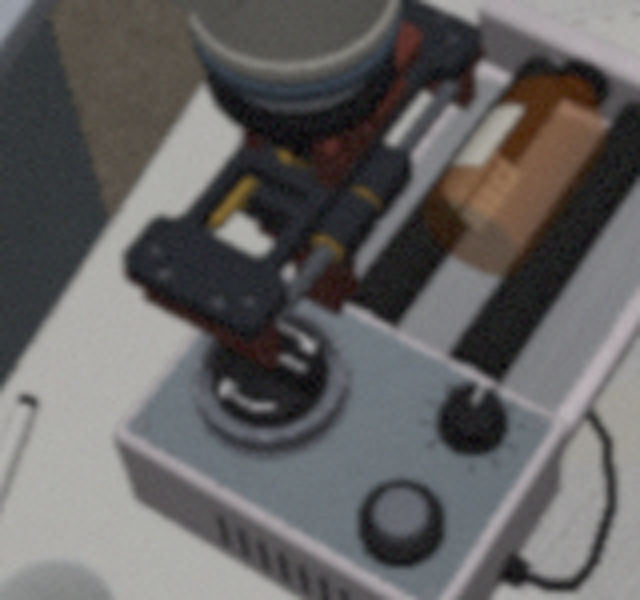

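```bash
python3 - <<'E'
import numpy as np
S=np.array([443.9,-167.4]);c=np.array([466.5,-141])
for f in range(0,64,7):
    a=np.radians(-7.6-f);R=np.array([[np.cos(a),-np.sin(a)],[np.sin(a),np.cos(a)]])
    print(f,((S+R@[20,18]-c)/10).round(2))
E
```

```text
0 [-0.04 -1.12]
7 [ 0.13 -1.4 ]
14 [ 0.26 -1.7 ]
21 [ 0.36 -2.02]
28 [ 0.41 -2.34]
35 [ 0.43 -2.67]
42 [ 0.41 -3.  ]
49 [ 0.34 -3.32]
56 [ 0.24 -3.63]
63 [ 0.1  -3.93]
```

{"name": "servo_tool", "arguments": {
  "increments": [
    [0, 0, -1, 0, 0, 0, -1],
    [0, 0, -2, 0, 0, 0, -1],
    [0, 0, -3.1, 0, 0, 0, -1],
    [0, 0, -3.1, 0, 0, 0, -1],
    [0, 0, -3.1, 0, 0, 0, -1]
  ]
}}

```text
t: 3.68
ee_pos: [465.2, -141.5, 116.9]
orientation: [-3.134, 0.208, 0.004]
ft_force: [0.2, -0.1, 0.0]
width: 0.8
grasp_force: 0.0
```

{"name": "servo_tool", "arguments": {
  "increments": [
    [0, -0.5, 0, 0, 0, 0, -1],
    [0, -1.1, 0, 0, 0, 0, -1],
    [0.1, -1.4, 0, 0, 0, -7, -1],
    [0.2, -1.7, 0, 0, 0, -14, -1],
    [0.3, -2.0, 0, 0, 0, -21, -1],
    [0.4, -2.3, 0, 0, 0, -28, -1],
    [0.4, -2.3, 0, 0, 0, -28, -1]
  ]
}}

```text
t: 4.27
ee_pos: [470.9, -165.4, 118.7]
orientation: [-2.989, 0.967, -0.002]
ft_force: [0.9, 0.3, -0.2]
width: 0.6
grasp_force: 0.4
```

{"name": "servo_tool", "arguments": {
  "increments": [
    [0, -0.35, 0, 0, 0, -7, -1],
    [0, -0.7, 0, 0, 0, -14, -1],
    [-0.1, -1.0, 0, 0, 0, -21, -1],
    [-0.1, -1.0, 0, 0, 0, -21, -1]
  ]
}}

```text
t: 4.6
ee_pos: [469.9, -175.2, 118.7]
orientation: [-2.765, 1.49, -0.003]
ft_force: [1.6, 0.7, 0.8]
width: 0.4
grasp_force: 0.6
```

```bash
python3 - <<'E'
from h import *
s=ctrl.get_image("side"); cv2.imwrite("pics/s3.png",cv2.resize(s["image"][180:330,200:360,::-1],None,fx=4,fy=4,interpolation=cv2.INTER_CUBIC))
o=ctrl.get_obs(); print(o["ee_pos"],o["ft_force"],o["moment"],o["qpos"])
E
```

```text
[ 469.91436414 -175.03385057  118.66973282] [0.83473878 0.12146641 0.82424111] [ 0.14014603 -0.21995823 -0.03574733] [-3.80292439e-01  4.00679470e-01  1.97276599e+00 -1.33406507e-06
  7.66510678e-01  2.17323491e+00]
```

View pics/s3.png

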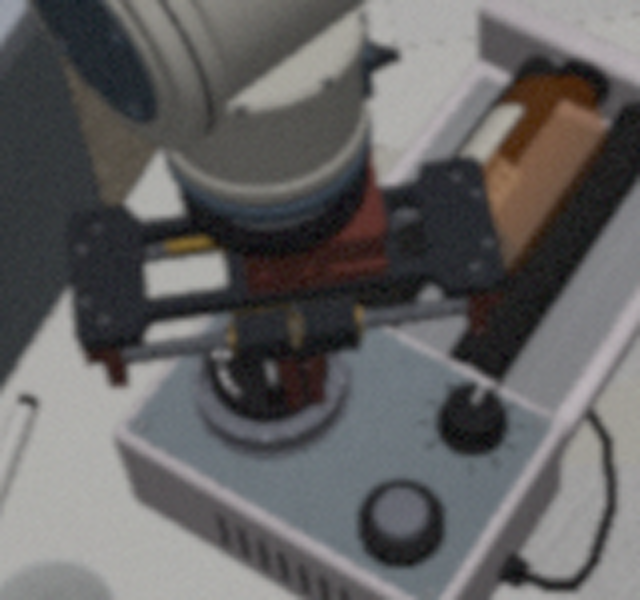

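{"name": "servo_tool", "arguments": {
  "increments": [
    [-0.1, -0.3, 0, 0, 0, -7, -1],
    [-0.3, -0.5, 0, 0, 0, -7, -1],
    [-0.3, -0.5, 0, 0, 0, -7, -1]
  ]
}}

```text
t: 4.9
ee_pos: [466.8, -179.7, 118.5]
orientation: [-2.675, 1.646, -0.002]
ft_force: [2.3, 1.6, 1.3]
width: 0.4
grasp_force: 1.3
```

{"name": "servo_tool", "arguments": {
  "increments": [
    [-0.25, -0.15, 0, 0, 0, 0, -1],
    [-0.4, -0.25, 0, 0, 0, 0, -1],
    [-0.4, -0.25, 0, 0, 0, 0, -1]
  ]
}}

```text
t: 5.15
ee_pos: [465.3, -181.1, 118.7]
orientation: [-2.669, 1.649, -0.008]
ft_force: [13.3, 10.5, -4.2]
width: 0.7
grasp_force: 7.9
```

17 N means the twist has reached its end stop, past the release angle. Backing off, lifting clear and looking.

{"name": "servo_tool", "arguments": {
  "increments": [
    [0.8, 0.5, 0, 0, 0, 0, -1],
    [1.8, 1.0, 0, 0, 0, 0, -1],
    [1.8, 1.0, 2, 0, 0, 7, -1],
    [1.8, 1.0, 4, 0, 0, 14, -1],
    [5, -1, 4, 0, 0, 21, -1],
    [9, -3, 4, 0, 0, 28, -1],
    [9, -3, 4, 0, 0, 35, -1],
    [9, -3, 4, 0, 0, 42, -1],
    [9, -3, 4, 0, 0, 49, -1],
    [9, -3, 4, 0, 0, 56, -1],
    [9, -3, 4, 0, 0, 56, -1]
  ]
}}

```text
t: 6.07
ee_pos: [552.1, -211.7, 157.7]
orientation: [-3.135, 0.196, 0.002]
ft_force: [0.0, 1.6, 0.4]
width: 0.6
grasp_force: 0.0
```

```bash
python3 - <<'E'
from h import *
s=ctrl.get_image("side"); t=ctrl.get_image("top")
a=cv2.resize(s["image"][180:330,230:330,::-1],None,fx=4,fy=4,interpolation=cv2.INTER_CUBIC)
b=cv2.resize(t["image"][200:320,315:395,::-1],None,fx=5,fy=5,interpolation=cv2.INTER_CUBIC)
cv2.imwrite("pics/s4.png",np.hstack([a,b]))
o=ctrl.get_obs(); print(o["ee_pos"],o["ft_force"])
for z in (131,125):
  for p in((443.7,-167.3,z),(470.4,-170.9,z),(416.9,-163.7,z)): print(z,(np.array(proj(s,p))-[230,180])*4)
E
```

```text
[ 552.20985525 -211.71070642  157.89354947] [0.03431369 0.25936992 0.49770931]
131 [139.29645234 342.40231259]
131 [186.59739844 368.29297329]
131 [ 92.68688677 316.91962258]
125 [140.4534197  348.67287117]
125 [187.48298987 374.46791151]
125 [ 94.10614196 323.2814815 ]
```

View pics/s4.png

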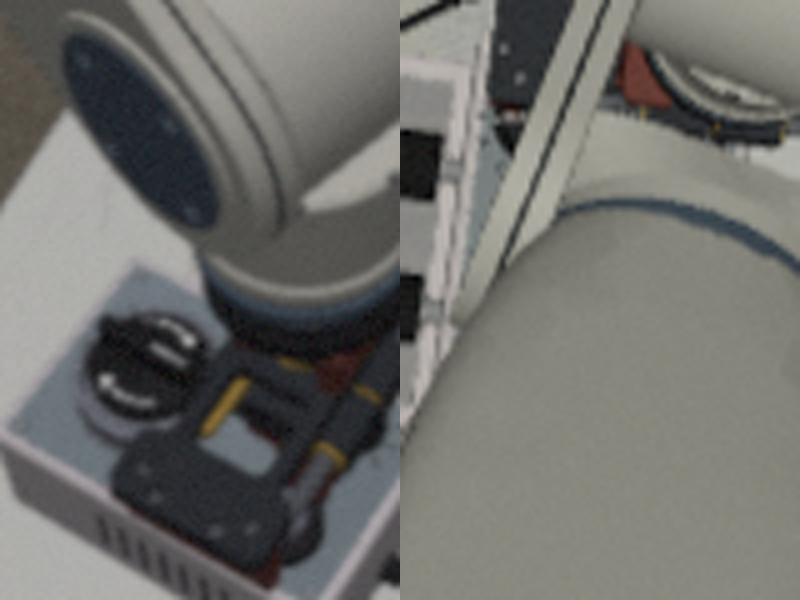

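```bash
python3 - <<'E'
from h import *
s0=cv2.imread("pics/side0.png",0)
s2=cv2.imread("pics/s2.png",0); s4=cv2.imread("pics/s4.png",0)[:,:400]
S0=cv2.resize(s0[180:330,200:360],None,fx=4,fy=4,interpolation=cv2.INTER_CUBIC)
t=S0[365:415,208:285]  # front-arrow part of head
for n,im,off in(("latched",s2,0),("now",s4,120)):
    r=cv2.matchTemplate(im,t,cv2.TM_CCOEFF_NORMED); _,m,_,l=cv2.minMaxLoc(r); print(n,m,"shift",l[0]+off-208,l[1]-365)
E
```

```text
latched 0.9529451727867126 shift 1 6
now 0.9930548071861267 shift 0 0
```

The image match shows the head shifted +6 px when latched, as predicted, and 0 now, so it is out again and turned back. Next, the reset.

{"name": "servo_tool", "arguments": {
  "increments": [
    [-1.8, 0.1, 0, 0, 0, 0, -1],
    [-1.8, 0.1, -2, 0, 0, 0, -1],
    [-1.8, 0.1, -4, 0, 0, 0, -1],
    [-1.8, 0.1, -5, 0, 0, 0, -1],
    [-1.8, 0.1, -5.5, 0, 0, 0, -1],
    [-1.8, 0.1, -5.8, 0, 0, 0, -1],
    [-1.8, 0.1, -6.1, 0, 0, 0, -1],
    [-1.8, 0.1, -6.1, 0, 0, 0, -1]
  ]
}}

```text
t: 6.83
ee_pos: [533.6, -210.6, 100.8]
orientation: [-3.134, 0.209, 0.004]
ft_force: [-14.4, 5.4, 34.2]
width: 0.4
grasp_force: 17.0
```

34 N at z 100.8 is too early for 5 mm of travel, so the fingertip is probably on the ring's edge. I'll lift and re-measure the reset from the first pictures.

{"name": "servo_tool", "arguments": {
  "increments": [
    [0, 0, 1.5, 0, 0, 0, -1],
    [0, 0, 3, 0, 0, 0, -1],
    [0, 0, 3, 0, 0, 0, -1]
  ]
}}

```text
t: 7.08
ee_pos: [536.7, -211.8, 130.5]
orientation: [3.133, -0.208, 0.009]
ft_force: [-0.2, -0.2, 0.1]
width: 0.7
grasp_force: 0.0
```

```bash
python3 - <<'E'
from h import *
o=ctrl.get_obs(); print(o["ee_pos"],o["ft_force"])
G={n:ctrl.get_image(n) for n in("top","side")}
out=[]
for n,(u,v) in(("top",(371,227)),("side",(301,308))):
    im=cv2.imread(f"pics/{n}0.png",0); k=8; w=20
    p=cv2.resize(im[v-w:v+w+1,u-w:u+w+1],None,fx=k,fy=k,interpolation=cv2.INTER_CUBIC)
    for th in (70,80,90,100):
        m=(p>th).astype(np.uint8); _,lab,st,ce=cv2.connectedComponentsWithStats(m)
        i=lab[w*k+4,w*k+4]
        c=(ce[i]+.5)/k-.5+[u-w,v-w]; q=onz(G[n],*c,102)
        print(n,th,st[i]/k,c.round(2),q.round(1), "px/mm", abs(np.array(proj(G[n],q+[10,0,0]))-proj(G[n],q)).round(1))
        # ring: dark blob
        mm=(p<th).astype(np.uint8);_,l2,s2,c2=cv2.connectedComponentsWithStats(mm); j=np.argmax([0]+list(s2[1:,4])); print("  dark",s2[j]/k)
E
```

```text
[ 536.65900751 -211.78541208  130.47677034] [-0.20995917 -0.15517613  0.0920812 ]
top 70 [ 14.5    14.625  11.625  11.75  842.625] [370.75 227.02] [ 535.3 -209.9  102. ] px/mm [0.  4.6]
  dark [  10.125   11.875   19.      18.75  1360.125]
top 80 [ 14.625  14.875  11.25   11.25  785.625] [370.75 227.04] [ 535.3 -209.9  102. ] px/mm [0.  4.6]
  dark [  10.      11.75    19.25    19.125 1488.5  ]
top 90 [ 14.875  15.25   10.875  10.625 729.375] [370.74 227.06] [ 535.2 -209.9  102. ] px/mm [0.  4.6]
  dark [   9.875   11.625   19.625   19.375 1618.25 ]
top 100 [ 15.125  15.5    10.375  10.125 669.   ] [370.73 227.08] [ 535.2 -209.8  102. ] px/mm [0.  4.6]
  dark [   9.75    11.5     19.875   19.75  1756.5  ]
side 70 [  12.5     14.      13.375   12.375 1029.375] [299.73 307.65] [ 533.9 -207.7  102. ] px/mm [4.9 2. ]
  dark [   8.625   12.125   21.5     21.75  1958.   ]
side 80 [ 12.75   14.25   12.75   11.625 905.125] [299.74 307.56] [ 533.9 -207.6  102. ] px/mm [4.9 2. ]
  dark [   8.375   11.75    22.      22.375 2254.625]
side 90 [ 13.5    14.625  11.5    10.75  760.875] [299.75 307.53] [ 533.9 -207.5  102. ] px/mm [4.9 2. ]
  dark [   8.125   11.375   22.625   23.125 2585.875]
side 100 [ 14.625  17.      9.625   7.5   304.125] [300.2  308.63] [ 535.5 -209.2  102. ] px/mm [4.9 2. ]
  dark [   7.5     10.75    24.125   24.    3210.   ]
```

The pose chain agrees within 2 mm. The bar contact gives shut fingertips of about 17 x 20 mm, too large at the corners for the 26 mm hole in the ring. I'll press with one opened finger instead: open, put the left finger over the button, and let the other hang clear to the right of the box.

{"name": "servo_tool", "arguments": {
  "increments": [
    [-0.6, -4.7, 1, 0, 0, 0, 1],
    [-0.6, -4.7, 1, 0, 0, 0, 1],
    [-0.6, -4.7, 1, 0, 0, 0, 1],
    [-0.6, -4.7, 1, 0, 0, 0, 1],
    [-0.6, -4.7, 0, 0, 0, 0, 1],
    [-0.6, -4.7, -1, 0, 0, 0, 1],
    [-0.6, -4.7, -1.5, 0, 0, 0, 1],
    [-0.6, -4.7, -1.5, 0, 0, 0, 1]
  ]
}}

```text
t: 7.85
ee_pos: [527.1, -256.6, 109.8]
orientation: [-3.133, 0.206, 0.006]
ft_force: [0.1, 0.0, 0.0]
width: 50.3
grasp_force: 0.0
```

```bash
python3 - <<'E'
from h import *
s=ctrl.get_image("side"); cv2.imwrite("pics/s5.png",cv2.resize(s["image"][240:360,230:390,::-1],None,fx=5,fy=5,interpolation=cv2.INTER_CUBIC))
o=ctrl.get_obs(); print(o["ee_pos"],o["width"],(np.array(proj(s,(535,-209.5,102)))-[230,240])*5)
E
```

```text
[ 527.63247847 -256.93613313  110.6931896 ] 54.31242273502172 [349.28675057 343.30736681]
```

View pics/s5.png

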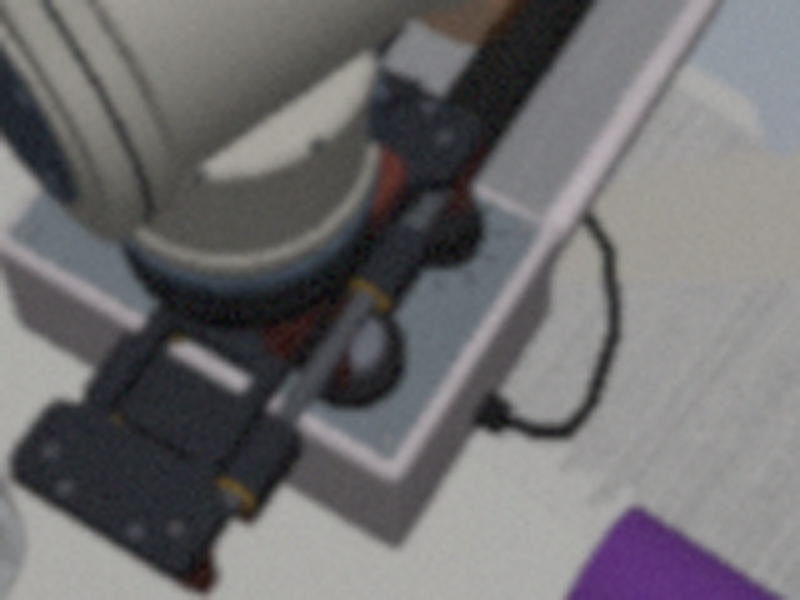

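Fingers are still opening (54 mm); the left one is approaching the button from its right side, at about (345,370). I'll let it open fully, then press.

{"name": "servo_tool", "arguments": {
  "increments": [
    [0, 0, 0, 0, 0, 0, 1],
    [0, 0, 0, 0, 0, 0, 1],
    [0, 0, 0, 0, 0, 0, 1],
    [0, 0, 0, 0, 0, 0, 1],
    [0, 0, 0, 0, 0, 0, 1],
    [0, 0, 0, 0, 0, 0, 1],
    [0, 0, 0, 0, 0, 0, 1],
    [0, 0, -0.4, 0, 0, 0, 1],
    [0, 0, -0.8, 0, 0, 0, 1],
    [0, 0, -1.1, 0, 0, 0, 1],
    [0, 0, -1.4, 0, 0, 0, 1],
    [0, 0, -1.4, 0, 0, 0, 1]
  ]
}}

```text
t: 8.9
ee_pos: [528.9, -258.2, 100.8]
orientation: [-3.135, 0.207, -0.001]
ft_force: [-7.5, 2.1, 26.7]
width: 87.7
grasp_force: 13.4
```

It stops at the same height, about z 101, so the ring's rim must still be catching the pad's corners. Tilting the tool 25° about the finger line will put only the back edge of the finger (about 10 mm long) down on the button's middle.

{"name": "servo_tool", "arguments": {
  "increments": [
    [0, 0, 1.5, 0, 0, 0, 1],
    [0, 0, 2.5, 0.9, 7, 0, 1],
    [-0.5, 0.1, 2.5, 1.8, 14, 0, 1],
    [-0.9, 0.1, 2.5, 2.7, 20, 0, 1],
    [-0.9, 0.1, 2.5, 3.3, 24.8, 0, 1],
    [-0.9, 0.1, 2.0, 3.3, 24.8, 0, 1],
    [-0.9, 0.1, 1.5, 3.3, 24.8, 0, 1],
    [-0.9, 0.1, 1.2, 3.3, 24.8, 0, 1],
    [-0.9, 0.1, 1.2, 3.3, 24.8, 0, 1]
  ]
}}

```text
t: 9.65
ee_pos: [518.5, -256.6, 109.5]
orientation: [-3.032, 0.201, 0.672]
ft_force: [1.0, 0.7, 1.6]
width: 87.7
grasp_force: 0.9
```

```bash
python3 - <<'E'
from h import *
from scipy.spatial.transform import Rotation as R
s=ctrl.get_image("side"); cv2.imwrite("pics/s6.png",cv2.resize(s["image"][240:360,230:390,::-1],None,fx=5,fy=5,interpolation=cv2.INTER_CUBIC))
o=ctrl.get_obs(); r=R.from_rotvec(o["orientation"]); p=o["ee_pos"]
print(p,o["ft_force"],o["width"])
for y in(44,57,-44,-57):
  for x in(10,-10): q=p+r.apply([x,y,0]); print(x,y,q.round(1),((np.array(proj(s,q))-[230,240])*5).round())
E
```

```text
[ 518.60670923 -256.69655386  110.17015141] [0.04544825 0.50181191 2.05065506] 87.5747100728816
10 44 [ 521.8 -301.5  105.9] [205. 548.]
-10 44 [ 503.8 -299.1  114.4] [160. 513.]
10 57 [ 520.  -314.4  105.9] [184. 579.]
-10 57 [ 502.1 -312.   114.4] [139. 544.]
10 -44 [ 533.4 -214.3  106. ] [340. 348.]
-10 -44 [ 515.4 -211.9  114.4] [297. 315.]
10 -57 [ 535.1 -201.4  106. ] [358. 320.]
-10 -57 [ 517.2 -199.   114.4] [316. 287.]
```

View pics/s6.png

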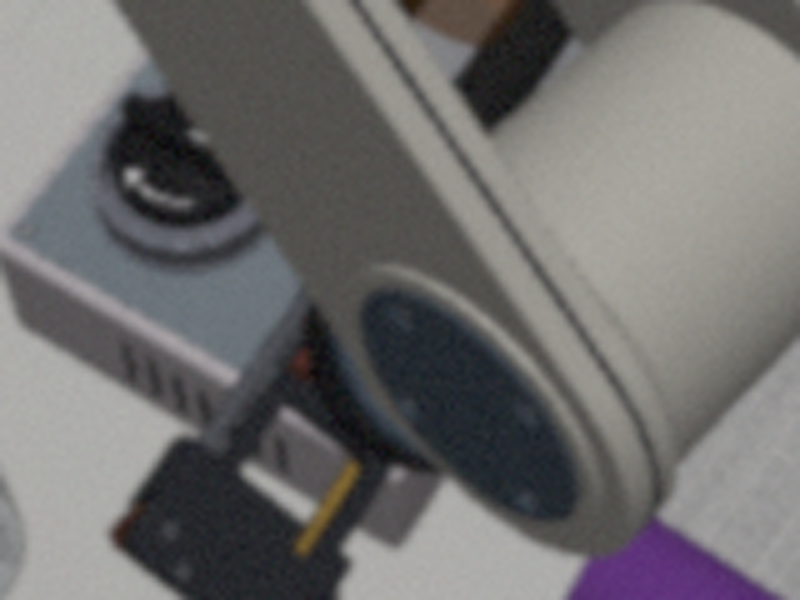

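The flat approach blocked the view of the tip, and 2 N is already felt. I'll go down in small steps and watch the force slope: about 1 N/mm means the button, about 9 N/mm the ring.

{"name": "servo_tool", "arguments": {
  "increments": [
    [0, 0, -0.1, 0, 0, 0, 1],
    [0, 0, -0.2, 0, 0, 0, 1],
    [0, 0, -0.2, 0, 0, 0, 1]
  ]
}}

```text
t: 9.95
ee_pos: [518.9, -256.8, 108.6]
orientation: [-3.033, 0.201, 0.673]
ft_force: [-0.9, 1.7, 2.6]
width: 87.8
grasp_force: 1.3
```

{"name": "servo_tool", "arguments": {
  "increments": [
    [0, 0, -0.1, 0, 0, 0, 1],
    [0, 0, -0.2, 0, 0, 0, 1],
    [0, 0, -0.2, 0, 0, 0, 1]
  ]
}}

```text
t: 10.2
ee_pos: [519.1, -256.9, 106.2]
orientation: [-3.032, 0.201, 0.674]
ft_force: [-2.1, 1.3, 4.4]
width: 87.9
grasp_force: 2.0
```

{"name": "servo_tool", "arguments": {
  "increments": [
    [0, 0, -0.1, 0, 0, 0, 1],
    [0, 0, -0.2, 0, 0, 0, 1],
    [0, 0, -0.2, 0, 0, 0, 1]
  ]
}}

```text
t: 10.45
ee_pos: [519.1, -256.9, 104.8]
orientation: [-3.032, 0.2, 0.674]
ft_force: [-3.2, 1.0, 9.4]
width: 87.8
grasp_force: 4.5
```

The force curve is the button's: 1.6, 2.6, 4.4 N at about 1 N/mm up to 5 N, then stiff. So it is bottoming at z ~101, and the flat presses had reached that stop too. I'll press firmly once more, then withdraw.

{"name": "servo_tool", "arguments": {
  "increments": [
    [0, 0, -0.1, 0, 0, 0, 1],
    [0, 0, -0.2, 0, 0, 0, 1],
    [0, 0, -0.2, 0, 0, 0, 1]
  ]
}}

```text
t: 10.7
ee_pos: [519.2, -256.9, 104.3]
orientation: [-3.032, 0.2, 0.675]
ft_force: [-5.0, 1.4, 19.6]
width: 87.7
grasp_force: 9.3
```

{"name": "servo_tool", "arguments": {
  "increments": [
    [0, 0, 1, 0, 0, 0, 1],
    [0, 0, 3, 0, 0, 0, 1],
    [0, 0, 6, -0.9, -7, 0, 1],
    [0, 0, 10, -1.8, -14, 0, 1],
    [0, 0, 13, -3.3, -21, 0, 1],
    [0, -5, 14, -3.3, -24.8, 0, 1],
    [-5, -10, 14, -3.3, -24.8, 0, 1],
    [-10, -14, 14, -3.3, -24.8, 0, 1],
    [-14, -18, 14, -3.3, -24.8, 0, 1],
    [-18, -22, 14, -3.3, -24.8, 0, 1],
    [-22, -26, 14, -3.3, -24.8, 0, 1],
    [-24, -30, 14, -3.3, -24.8, 0, 1],
    [-24, -30, 14, -3.3, -24.8, 0, 1],
    [-24, -30, 14, -3.3, -24.8, 0, 1]
  ]
}}

```text
t: 11.87
ee_pos: [291.0, -543.1, 242.2]
orientation: [3.133, -0.208, 0.001]
ft_force: [-0.1, -0.7, -1.1]
width: 87.5
grasp_force: 0.0
```

```bash
python3 - <<'E'
from h import *
o=ctrl.get_obs(); print(o["ee_pos"],o["ft_force"])
ims=[]
for n,y,x in(("side",180,200),("top",200,215)):
    im=ctrl.get_image(n)["image"][:,:,::-1]; i0=cv2.imread(f"pics/{n}0.png")
    for j in(i0,im): ims.append(cv2.resize(j[y:y+140,x:x+190],(400,295),interpolation=cv2.INTER_CUBIC))
    d=cv2.absdiff(cv2.GaussianBlur(im,(5,5),0),cv2.GaussianBlur(i0,(5,5),0)).max(2)[y:y+140,x:x+190]; print(n,"px changed",(d>30).sum(),"max",d.max())
cv2.imwrite("pics/end.png",np.vstack([np.hstack(ims[:2]),np.hstack(ims[2:])]))
E
```

```text
[ 290.95499361 -543.08466181  242.23796601] [-0.05961982 -0.66347543 -1.12611642]
side px changed 0 max 7
top px changed 0 max 6
```

View pics/end.png

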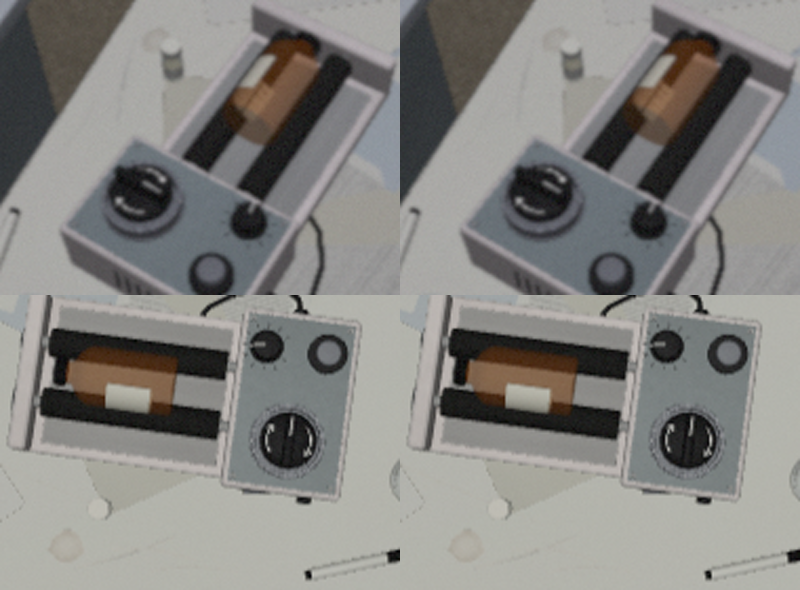

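The scene matches the start and the robot is clear. The spring line (about 0.75 N/mm) meets the stiff line at about 5 N, which is the reset's "right in" force.

```bash
python3 -c "
from workcell import ctrl
print(ctrl.close_job())"
```

```text
the job is handed in; nothing more can be done
None
```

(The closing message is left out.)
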